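# Load the black target and hold the hood flap at its mark

### The job

Make the temperature reference station ready for a reading: take the black target plate out of the white rack and slide it upright, edge first, down into the slot of the station's heated block until it stands fully home on the slot's floor, and let go of it. Then lift the blue hood flap by its handle until its red pointer stands at the yellow index on the quadrant, and finish still holding it there with the fingers, at rest, because nothing else keeps it up and it would fall shut. Leave the other plates, the loose things on the bench and the index clip where they are.

Things in the scene. Friction and masses are not known exactly. Their poses are not given: they have to be found in the camera images.
- black_grip (a point): tab centre of the loose matt black target plate (about 0.12 kg), standing upright in one of the rack's slots. Blade 5 mm thick (its x), 80 wide (y), 90 tall; on its top edge a black tab 12 mm thick (x), 36 wide (y), 38 tall. This point is 19 mm below the tab's top, 109 mm above the blade's bottom edge. A half turn about z makes no difference.
- black_foot (a point): middle of the black plate's bottom edge, 109 mm below black_grip, same axes
- grey_grip (a point): tab centre of the bare grey aluminium plate with a grey tab, same shape, in another slot of the rack: leave it
- gold_grip (a point): tab centre of the brass plate with a yellow tab, same shape, in another slot of the rack: leave it
- rack: fixed white block 240 (x) by 104 (y) by 50 mm tall, origin at the centre of its underside. Three slots at x = -72, 0, +72 mm, each 8 mm wide, 86 long (y), 40 deep, floor 10 mm above the bench. Plates stand in them with thickness along the rack's x, tab tops 138 mm above the bench. A plate lifted 45 mm is free.
- slot_floor (a point): centre of the floor of the slot in the steel heated block, 55 mm above the bench: the middle of the plate's bottom edge rests here. Station axes: x across the slot, horizontal, from the hood's front to the heated block; y along the slot; z up. Slot 7.5 (x) by 84 mm (y), 57 mm deep; above it brass lead-in flares widen to 20 mm, tops 67 mm above the floor.
- slot_mouth (a point): middle of the slot where it begins, below the flares, 57 mm above slot_floor, same axes. A seated plate shows its tab and about 33 mm of its blade above this.
- flap (a joint): angle of the blue hood flap, rad: 0 shut (it slopes 0.21 rad down to its free front edge), growing as the free edge swings up, stop at 1.45. No friction or catch: it falls shut if let go at any angle. Sheet 150 mm from hinge to free edge, 136 wide, about 0.42 kg (varies), 32 mm skirt turned down at the free edge.
- flap_hinge (a point): middle of the flap's hinge axis, which runs along the station's y; station axes. It lies 25 mm in front (-x) of slot_floor and 60 mm above it.
- flap_handle (a point): centre of the handle: round steel bar 11 mm thick, 110 long along y, axis 40 mm off the flap's face; free to turn in fingers that keep their attitude. From flap_hinge, station axes, at flap angle q: x = -0.125 cos(q-0.21) + 0.046 sin(q-0.21), z = 0.125 sin(q-0.21) + 0.046 cos(q-0.21) (m). Own axes turn with the flap: x to the hinge, z off its face.
- flap_pointer (a point): tip of the red pointer on the flap's +y side edge, 150 mm from the hinge axis; it rides along the inner face of the aluminium quadrant, which stands 80 mm to +y of the flap's middle
- index (a joint): angle of the yellow index clip on the quadrant, rad, on the same scale as the flap: the pointer is at the index when both angles are equal. Clamped with friction; set anew each time between 0.55 and 1.0. Not to be touched.
- index_mark (a point): point of the yellow index clip (clip about 14 mm along the arc, 40 mm radially, with a black thumbscrew), 150 mm from the hinge axis: the pointer's tip meets it when the flap stands at the mark
- unit_a: loose white stick thermometer 140 x 38 x 28 mm lying on the bench to the left; leave it
- unit_b: loose white stick thermometer, the same, lying behind the station; leave it
- tape: loose roll of yellow tape, 84 mm across, 20 mm tall, lying flat; leave it
- driver: loose red screwdriver lying on the right; leave it
- flask: loose white bottle with a red cap, 52 mm across, 110 mm tall, on the right; leave it
- station: fixed station, origin under it on the bench; x from the cradle to the heated block. Base 12 mm thick, x -0.285 to 0.14, y +-0.095; white hood x -0.10 to 0.045, 136 mm wide; block with slot at x = 0.061, heat sink behind; quadrant at y = 0.08, up to 0.26 m tall; in front, x -0.30 to -0.15, a thermometer in a cradle, 95 mm tall, 50 wide.

How it is judged (in metres and radians):
On the way, in this order (a step that is already met when the one before it is completed fails the run):
1. the black plate stands fully home in the station's slot, upright, let go, with the flap still shut (z of black_foot in the frame of slot_floor between -0.004 and 0.005 m and horizontal distance between black_foot and slot_floor below 0.006 m and angle between black_foot's own z axis and vertical below 0.08 rad and contact force between the fingers and black below 0.1 N and value of joint flap below 0.1 rad), for 0.2 s.
2. the flap's pointer is brought to the index, held by the fingers (distance between flap_pointer and index_mark below 0.01 m and contact force between the fingers and flap above 0.5 N), for 0.2 s.
At the end, for the whole second after the job is handed in: The fingers hold the flap at rest with its pointer within 10 mm (about 3.8 degrees) of the index, nothing else carrying it; the black plate stands in the station's slot, foot within 5 mm of the slot's floor, upright within 4.5 degrees and untouched (all of step 2 and velocity of joint flap between -0.1 and 0.1 rad/s and contact force between flap and black below 0.2 N and contact force between the fingers and black below 0.1 N and z of black_foot in the frame of slot_floor between -0.004 and 0.005 m and horizontal distance between black_foot and slot_floor below 0.006 m and angle between black_foot's own z axis and vertical below 0.08 rad); the arm keeps its last pose, push and grip.
It fails at once if the index clip is shifted more than 6 mm (distance of index_mark from where it was at the start of the episode above 0.006 m).
It fails at once if another plate is moved more than 25 mm (distance of any of grey_grip, gold_grip from where it was at the start of the episode above 0.025 m).
It fails at once if a loose thing on the bench is moved more than 25 mm (distance of any of unit_a, unit_b, tape, driver, flask from where it was at the start of the episode above 0.025 m).
It also fails if it takes over 61 s, if anything falls off the work surface, if the arm or the gripper's body presses on something with over 40 N, if the wrist force passes 120 N, or if a joint passes its speed limit or range.

### The arm

A 6-joint arm with a two-finger parallel gripper is mounted at the origin on the work surface. World frame = base frame: x ahead of the robot, y to its left, z up, the work surface at z = 0. Lengths are in mm, angles in degrees, forces in N, time in s.
With the tool pointing down it reaches from about 350 to 850 mm from the base axis. Payload 8.1 kg.
Tool frame: the origin (TCP) lies midway between the tips of the shut fingers; the grasp point (between the pads) lies 19 mm behind it; z points along the fingers, y is the direction in which the jaws open and shut (so a half turn about z gives the same grasp; the last joint's range is limited). The gripper opens to 85 mm and grips with 20 to 120 N. Pads are 22 mm wide; open, the fingers measure 114 mm over their backs; the gripper's body (76 mm by 85 mm) begins 54 mm behind the grasp point. The pads swing forward as they close: fully open they stand 13 mm farther back than shut.
Start: joints at [-73.19, 7.471, 85.268, -0, 87.261, -4.893], TCP at [221.903, -557.462, 231.292] pointing down, gripper open.
Joint ranges: [-169.43, 169.43], [-51.17, 129.36], [1.28, 143.12], [-76.62, 256.62], [0, 156.53], [-152.29, 152.29]. Speed limits (degrees/s): [136.94, 136.94, 159.86, 180, 180, 180].

### API

Orientations are given as [roll, pitch, yaw] about the fixed x, y, z axes, in that order (R = Rz(yaw) Ry(pitch) Rx(roll)).
In Python, from bench import telemetry, snapshot, camera_params, job gives the robot as it stands. The module is installed in compiled form; this text tells all that it offers.
- The arm moves only by the shell command python3 -m jog 'ROWS' [FORCE]. ROWS is JSON, a list that holds one entry, the list of rows, each a list of 7 numbers: the shift along the tool's x, y, z in units of 50 mm (1.0 is 50 mm), then the turn, a rotation vector about the tool's x, y, z in units of 2 pi rad (1.0 is 2 pi rad), then the opening, from 0 (shut) to 1 (fully open). In form: [[[dx, dy, dz, rx, ry, rz, claw], ...]]. A call has 1 to 12 rows; each row shifts and turns the commanded pose from where the row before left it, along the tool's axes as they then stand; what a row does not reach is not made up. A row lasts 1/8 s, in which the tool goes at most 62.5 mm and 10.7 degrees, less where a joint would pass 70% of its speed; a pose out of reach is approached as far as the arm can. A call with a number of a shift or a turn outside -1 to 1 is refused whole. A call with a gripper value outside its range is refused whole. The fingers move at their own pace and stop on an object; FORCE is the grip in N (left out, the last holds). Time passes only in rows, so rows that do not move let the fingers close. It gives the time, the measured TCP pose, the force and the opening at its end, in the units of the state.
- telemetry.sense(): the state, without advancing time (a new reading comes with each control period).
- snapshot(name): name is "scene" or "top"; returns (picture, depth): 400x640x3 uint8, red, green, blue; 400x640 float32, mm along the optical axis (not along the pixel's ray), 0 where there is no reading.
- camera_params(name): a dict with "K" (3x3 intrinsics, pixels), "extrinsics" (4x4, takes a point from camera to world coordinates). Camera axes: x right, y down, z forward; pixel columns grow to the right and rows downward; lengths in mm; the calibration is good to about 2 mm. A picture is of the moment at which its call begins. camera_params takes no time and is no camera call.
- job.hand_in(): hands the job in, once; it reports no verdict.
The state is a dict: "time": time; "joint_pos": joint angles; "qd": joint speeds; "joint_efforts": joint torques, N m; "tool_pos": TCP position; "tcp_rot": TCP orientation; "ft_force": force on the tool from outside, world axes, zero at the start; "wrist_torque": the same for the moment, N m; "finger_gap": finger opening in mm.
Only numpy, scipy, OpenCV 4.12 (cv2) and the standard library are available. Lean on these libraries where they do the work, as an engineer would, in place of code of your own. Each camera call takes 0.05 s, during which the arm holds its last target. There are 200 camera calls.

## Working session

There is one attempt and no reset: what is moved stays moved. The work goes in short steps, Python scripts to look and compute and a shell command to move; the robot and the scene stay as the last step left them, time stands still between calls to the robot, and variables do not carry over. Pictures are saved under pics/ and viewed, about 8 in all and at most 12, crops included, and the job is handed in when it is done.

```bash
mkdir -p pics
python3 - <<'E'
from bench import telemetry, snapshot, camera_params
import cv2,numpy as np
for n in("scene","top"):
    p,d=snapshot(n); cv2.imwrite(f"pics/{n}0.png",p[:,:,::-1]); np.save(f"pics/{n}0.npy",d)
    c=camera_params(n); print(np.round(c["K"],1).tolist(),np.round(c["extrinsics"],3).tolist())
s=telemetry.sense();print(s)
E
```

```text
[[418.5, 0.0, 327.0], [0.0, 418.5, 190.1], [0.0, 0.0, 1.0]] [[0.817, 0.5, -0.286, 890.926], [0.576, -0.695, 0.43, -560.717], [0.016, -0.516, -0.856, 1082.008], [0.0, 0.0, 0.0, 1.0]]
[[363.7, 0.0, 319.7], [0.0, 363.7, 196.0], [0.0, 0.0, 1.0]] [[-0.024, -0.994, 0.11, 456.017], [-0.999, 0.026, 0.018, -86.206], [-0.021, -0.109, -0.994, 1048.592], [0.0, 0.0, 0.0, 1.0]]
{'time': 0.1, 'joint_pos': array([-7.31900715e+01,  7.51035237e+00,  8.53240929e+01,  1.41100954e-03,
        8.72619696e+01, -4.89173370e+00]), 'qd': array([-0.00959238, -0.07243979, -0.08717749, -0.06343094, -0.07817751,
        0.03899085]), 'joint_efforts': array([ 7.82983316e-04, -5.70951712e+01, -5.01940978e+01, -1.47705123e-04,
        8.09996476e-03, -5.04625223e-05]), 'tool_pos': array([ 221.7603799 , -556.9735239 ,  230.34371123]), 'tcp_rot': array([-1.79904057e+02, -9.62574316e-03,  2.17015855e+01]), 'ft_force': array([0.00390062, 0.53703818, 0.28170969]), 'wrist_torque': array([ 0.00242004, -0.00974557, -0.04815161]), 'finger_gap': 85.55462465084081}
```

View pics/scene0.png

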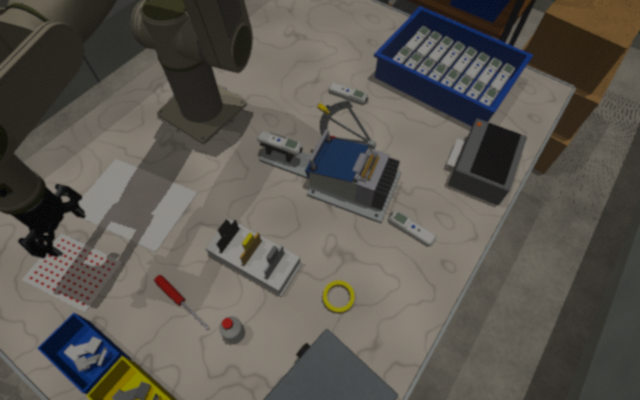

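View pics/top0.png

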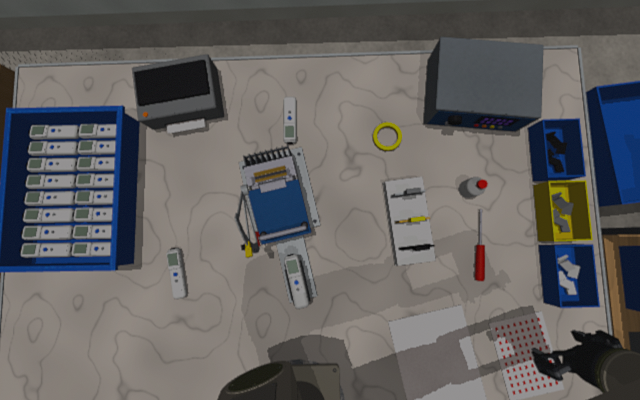

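Run:
```python
import cv2,numpy as np
t=cv2.imread("pics/top0.png");s=cv2.imread("pics/scene0.png")
up=lambda a,f:cv2.resize(a,None,fx=f,fy=f,interpolation=cv2.INTER_CUBIC)
A=up(t[140:260,230:330],5);B=up(t[170:270,380:440],5)
o=np.zeros((600,800,3),np.uint8);o[:,:500]=A;o[:500,500:]=B
cv2.imwrite("pics/tc.png",cv2.convertScaleAbs(o,alpha=1.3,beta=20))
A=up(s[90:220,300:410],4.5);B=up(s[210:300,200:310],2.7)
o=np.zeros((600,800,3),np.uint8);o[:A.shape[0],:A.shape[1]]=A;o[:B.shape[0],500:500+B.shape[1]]=B
cv2.imwrite("pics/sc.png",cv2.convertScaleAbs(o,alpha=1.5,beta=20))
```

```text
(no output)
```

View pics/tc.png

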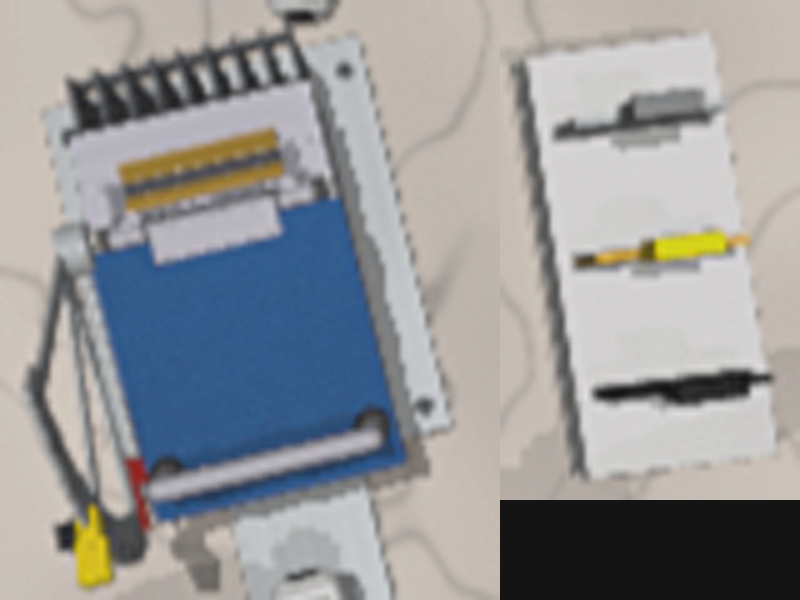

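View pics/sc.png

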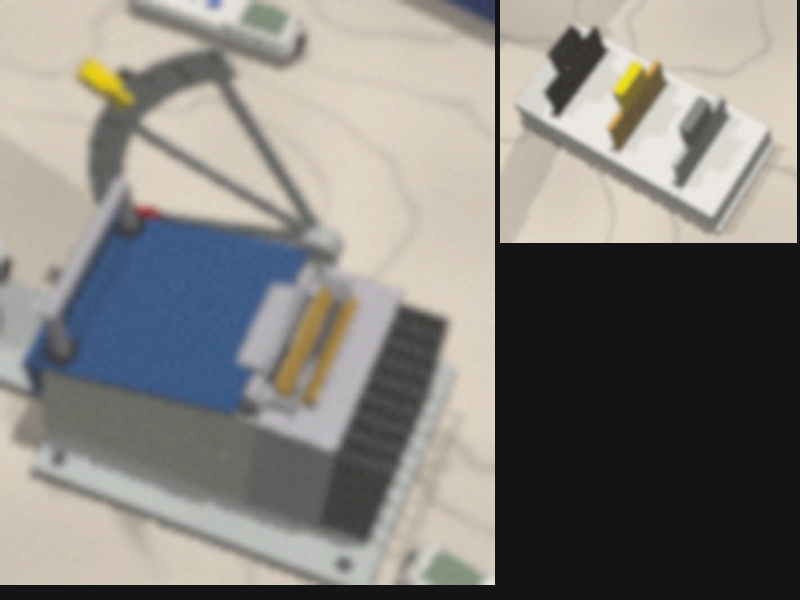

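```bash
cat > h.py <<'E'
import numpy as np
from bench import camera_params
C={n:camera_params(n) for n in("scene","top")}
def ray(n,u,v):
    c=C[n];K=np.array(c["K"]);E=np.array(c["extrinsics"])
    d=E[:3,:3]@np.linalg.solve(K,[u,v,1.]);return E[:3,3],d
def atz(n,u,v,z):
    o,d=ray(n,u,v);return o+d*(z-o[2])/d[2]
def atplane(n,u,v,p,nn):
    o,d=ray(n,u,v);return o+d*((p-o)@nn)/(d@nn)
def proj(n,P):
    c=C[n];K=np.array(c["K"]);E=np.linalg.inv(np.array(c["extrinsics"]));q=E[:3,:3]@np.asarray(P,float)+E[:3,3];q=K@q;return q[:2]/q[2]
A=lambda u,v:(230+(u+.5)/5-.5,140+(v+.5)/5-.5)
B=lambda u,v:(380+(u-500+.5)/5-.5,170+(v+.5)/5-.5)
S=lambda u,v:(300+(u+.5)/4.5-.5,90+(v+.5)/4.5-.5)
S2=lambda u,v:(200+(u-500+.5)/2.7-.5,210+(v+.5)/2.7-.5)
E
python3 - <<'E'
from h import *
import numpy as np
np.set_printoptions(precision=1,suppress=True)
r=np.array([atz("top",*B(*p),50) for p in[(525,60),(713,35),(777,455),(590,480)]])
print("rack top cam",r,r.mean(0),[np.linalg.norm(r[i]-r[i-1]) for i in range(4)])
r2=np.array([atz("scene",*S2(*p),50) for p in[(772,134),(715,216),(517,108),(572,26)]])
print("rack scene",r2)
for q in[(665,390),(752,383)]:print("black tab",atz("top",*B(*q),138))
g=[atz("top",*A(*p),122) for p in[(120,165),(278,128),(127,210),(285,172)]];print("flare",np.array(g),np.mean(g,0))
g2=[atz("scene",*S(*p),122) for p in[(322,287),(276,392),(357,298),(312,403)]];print("flare sc",np.array(g2),np.mean(g2,0))
# station yaw from base right edge z12, flap handle
b=[atz("top",*A(*p),12) for p in[(357,38),(450,428)]];print("base edge",b)
y=b[0]-b[1];print(np.degrees(np.arctan2(y[1],y[0])))
hd=[atz("top",*A(*p),136) for p in[(150,490),(383,435)]];print("handle",hd)
E
```

```text
rack top cam [[ 601.8 -248.2   50. ]
 [ 612.9 -352.2   50. ]
 [ 383.4 -374.    50. ]
 [ 372.4 -273.1   50. ]] [ 492.6 -311.9   50. ] [np.float64(230.7566229935774), np.float64(104.66361816440285), np.float64(230.55363552365571), np.float64(101.46306496783407)]
rack scene [[ 611.1 -255.5   50. ]
 [ 616.8 -351.1   50. ]
 [ 392.1 -378.7   50. ]
 [ 374.9 -280.5   50. ]]
black tab [ 422.7 -295.5  138. ]
black tab [ 425.1 -338.4  138. ]
flare [[624.1 100.7 122. ]
 [641.2  18.4 122. ]
 [600.4  97.1 122. ]
 [618.   15.  122. ]] [620.9  57.8 122. ]
flare sc [[601.6  94.2 122. ]
 [620.7  10.9 122. ]
 [624.   99.9 122. ]
 [642.7  17.  122. ]] [622.2  55.5 122. ]
base edge [array([715.2, -16.1,  12. ]), array([487.2, -64.8,  12. ])]
12.069151667172985
handle [array([456.3,  83.5, 136. ]), array([480.8, -33.8, 136. ])]
```

```bash
cat >> h.py <<'E'
def go(x,y,z,yaw):
    from bench import telemetry
    from scipy.spatial.transform import Rotation as R
    s=telemetry.sense();Rt=R.from_euler('xyz',s['tcp_rot'],degrees=True)
    d=R.inv(Rt).apply(np.array([x,y,z])-s['tool_pos'])/50
    T=R.from_euler('xyz',[180,0,yaw],degrees=True)
    print("t",round(s['time'],2),"pos",np.round(s['tool_pos'],1),"rot",np.round(s['tcp_rot'],2),"F",np.round(s['ft_force'],1),"gap",round(s['finger_gap'],1))
    print("shift units",np.round(d,3),"turn units",np.round((Rt.inv()*T).as_rotvec()/2/np.pi,4))
E
python3 -m jog '[[[0,0,0,0,0,-0.0259,1],[0,0,0,0,0,-0.0259,1],[0,0,0,0,0,-0.0259,1],[0,0,0,0,0,-0.0259,1],[0,0,0,0,0,-0.0259,1],[0,0,0,0,0,-0.0259,1],[0,0,0,0,0,-0.0259,1],[0,0,0,0,0,-0.0259,0.6],[0,0,0,0,0,0,0.6],[0,0,0,0,0,0,0.6]]]' 30
python3 -c "
from h import *
go(423,-318,200,96.2)"
```

```text
time: 1.35
tool_pos: [221.9, -557.3, 231.0]
tcp_rot: [-180.0, -0.0, 96.1]
ft_force: [-0.5, 0.5, 0.6]
finger_gap: 51.2
t 1.35 pos [ 221.9 -557.3  231. ] rot [-1.7999e+02 -3.0000e-02  9.6090e+01] F [-0.5  0.5  0.6] gap 51.2
shift units [4.332 4.507 0.622] turn units [-0.     -0.0001 -0.0003]
```

```bash
python3 -m jog '[[[0.433,0.451,0,0,0,0,0.6],[0.433,0.451,0,0,0,0,0.6],[0.433,0.451,0,0,0,0,0.6],[0.433,0.451,0,0,0,0,0.6],[0.433,0.451,0,0,0,0,0.6],[0.433,0.451,0,0,0,0,0.6],[0.433,0.451,0,0,0,0,0.6],[0.433,0.451,0,0,0,0,0.6],[0.433,0.451,0,0,0,0,0.6],[0.433,0.451,0,0,0,0,0.6],[0,0,0.6,0,0,0,0.6],[0,0,0.6,0,0,0,0.6]]]' 30
python3 - <<'E'
from h import *
from bench import snapshot
import cv2
go(423,-318,100,96.2)
p,d=snapshot("top");q,e=snapshot("scene")
up=lambda a:cv2.resize(a[:,:,::-1],None,fx=5,fy=5,interpolation=cv2.INTER_CUBIC)
cv2.imwrite("pics/g1.png",cv2.convertScaleAbs(np.hstack([up(p[190:290,380:450]),up(q[190:290,195:275])]),alpha=1.4,beta=20))
E
```

```text
time: 2.85
tool_pos: [423.0, -317.3, 171.0]
tcp_rot: [179.9, 0.1, 96.2]
ft_force: [0.1, 0.0, -0.4]
finger_gap: 51.1
t 2.85 pos [ 423.  -317.3  171. ] rot [1.7995e+02 6.0000e-02 9.6190e+01] F [ 0.1  0.  -0.4] gap 51.1
shift units [-0.012 -0.002  1.421] turn units [ 0.0001  0.0002 -0.    ]
```

View pics/g1.png

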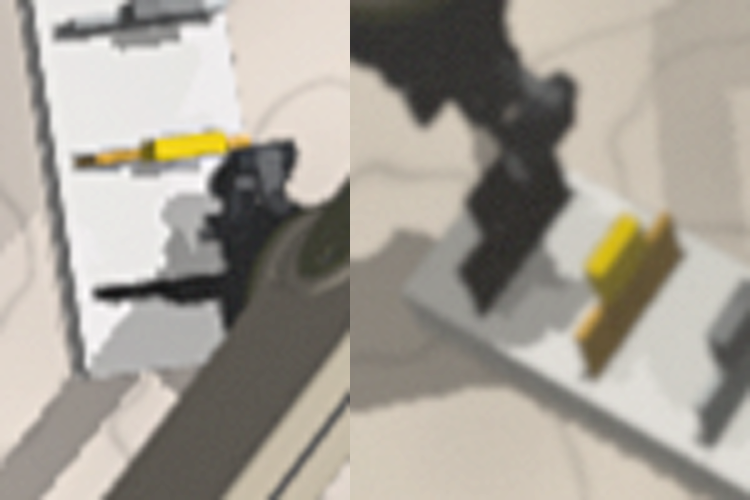

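```bash
python3 -m jog '[[[0,0,0.4,0,0,0,0.6],[0,0,0.4,0,0,0,0.6],[0,0,0.4,0,0,0,0.6],[0,0,0.2,0,0,0,0.6],[0,0,0,0,0,0,0.6],[0,0,0,0,0,0,0],[0,0,0,0,0,0,0],[0,0,0,0,0,0,0],[0,0,0,0,0,0,0],[0,0,0,0,0,0,0]]]' 50
```

```text
time: 4.2
tool_pos: [422.9, -318.1, 102.4]
tcp_rot: [179.9, 0.1, 96.3]
ft_force: [-0.1, 0.8, 6.1]
finger_gap: 11.1
```

```bash
python3 -m jog '[[[0,0,-0.2,0,0,0,0],[0,0,-0.3,0,0,0,0],[0,0,-0.4,0,0,0,0],[0,0,-0.4,0,0,0,0],[0,0,-0.4,0,0,0,0],[0,0,-0.4,0,0,0,0],[0,0,-0.4,0,0,0,0],[0,0,-0.4,0,0,0,0],[0,0,-0.2,0,0,-0.008,0],[0,0,0,0,0,-0.008,0],[0,0,0,0,0,0,0]]]' 60
python3 -c "
from h import *
go(621.5,56.7,256,102)"
```

```text
time: 5.58
tool_pos: [422.4, -317.6, 257.0]
tcp_rot: [180.0, 0.0, 102.0]
ft_force: [0.0, -0.1, -1.0]
finger_gap: 11.5
t 5.58 pos [ 422.4 -317.6  257. ] rot [1.7999e+02 2.0000e-02 1.0204e+02] F [ 0.  -0.1 -1. ] gap 11.5
shift units [6.491 5.457 0.018] turn units [0.     0.     0.0001]
```

```bash
python3 -m jog '[[[0.541,0.455,0,0,0,0,0],[0.541,0.455,0,0,0,0,0],[0.541,0.455,0,0,0,0,0],[0.541,0.455,0,0,0,0,0],[0.541,0.455,0,0,0,0,0],[0.541,0.455,0,0,0,0,0],[0.541,0.455,0,0,0,0,0],[0.541,0.455,0,0,0,0,0],[0.541,0.455,0,0,0,0,0],[0.541,0.455,0,0,0,0,0],[0.541,0.455,0,0,0,0,0],[0.541,0.455,0,0,0,0,0]]]'
python3 -m jog '[[[0,0,0.2,0,0,0,0],[0,0,0.1,0,0,0,0],[0,0,0,0,0,0,0],[0,0,0,0,0,0,0]]]'
python3 - <<'E'
from h import *
from bench import snapshot
import cv2
go(621.5,56.7,232,102)
p,d=snapshot("top");q,e=snapshot("scene")
up=lambda a:cv2.resize(a[:,:,::-1],None,fx=5,fy=5,interpolation=cv2.INTER_CUBIC)
cv2.imwrite("pics/s1.png",cv2.convertScaleAbs(np.hstack([up(p[145:245,235:305]),up(q[110:210,325:405])]),alpha=1.5,beta=25))
E
```

```text
time: 7.08
tool_pos: [621.8, 58.0, 256.1]
tcp_rot: [-180.0, -0.0, 102.0]
ft_force: [1.6, -0.0, -0.8]
finger_gap: 11.3
time: 7.58
tool_pos: [621.4, 56.1, 241.6]
tcp_rot: [180.0, 0.0, 102.0]
ft_force: [-0.3, 0.6, -1.4]
finger_gap: 11.5
t 7.58 pos [621.4  56.1 241.6] rot [1.7999e+02 1.0000e-02 1.0198e+02] F [-0.3  0.6 -1.4] gap 11.5
shift units [0.012 0.005 0.192] turn units [ 0.      0.     -0.0001]
```

View pics/s1.png

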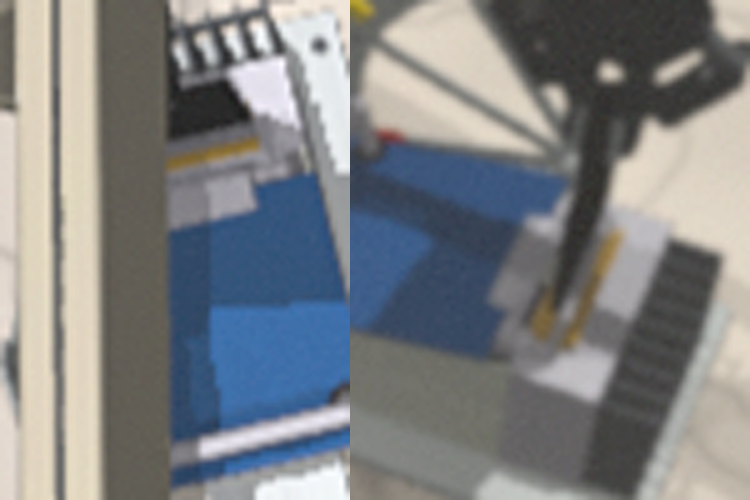

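Run:
```python
from h import *
np.set_printoptions(precision=1,suppress=True)
a=np.radians(12);X=np.array([np.cos(a),np.sin(a),0]);Y=np.array([-np.sin(a),np.cos(a),0])
o=np.array([621.5,56.7,0])
def st(P):return np.array([(P-o)@X,(P-o)@Y,P[2]])
sc=lambda u,v:(325+(u-350+.5)/5-.5,110+(v+.5)/5-.5)
tp=lambda u,v:(235+(u+.5)/5-.5,145+(v+.5)/5-.5)
print(st(atz("scene",*sc(560,307),149)), st(atz("top",*tp(262,128),149)),st(atz("top",*tp(235,80),239)))
for P in [(0,-40,149),(0,-40,239)]:
  W=o+X*P[0]+Y*P[1]+[0,0,P[2]]
  u,v=proj("scene",W);print("sc",(u+.5-325)*5+350,(v+.5-110)*5)
  u,v=proj("top",W);print("top",(u+.5-235)*5,(v+.5-145)*5)
```

```text
[  1.2 -38.7 149. ] [ -8.1 -45.  149. ] [ -2. -44. 239.]
sc 557.5092473303494 308.6450901555503
top 249.1789170085704 115.41008094382448
sc 574.7555270172645 208.60893897119013
top 225.8447822067336 78.3121822060987
```

```bash
python3 - <<'E'
from h import *
import cv2
for q,z in[((597,393),100),((770,378),100),((665,390),138),((752,383),138)]:print(atz("top",*B(*q),z))
E
python3 -m jog '[[[0,0,0.2,0,0,0,0],[0,0,0.2,0,0,0,0],[0,0,0.1,0,0,0,0],[0,0,0.06,0,0,0,0],[0,0,0.06,0,0,0,0],[0,0,0.06,0,0,0,0],[0,0,0,0,0,0,0]]]'
```

```text
[ 420.56766095 -269.41144321  100.        ]
[ 426.12063954 -358.26295075  100.        ]
[ 422.66981919 -295.54605486  138.        ]
[ 425.08466991 -338.40279211  138.        ]
time: 8.55
tool_pos: [621.4, 56.9, 207.1]
tcp_rot: [-180.0, -0.0, 102.1]
ft_force: [0.1, 0.0, -0.9]
finger_gap: 11.0
```

```bash
python3 -m jog '[[[0,0,0.04,0,0,0,0],[0,0,0.04,0,0,0,0],[0,0,0.04,0,0,0,0],[0,0,0.04,0,0,0,0],[0,0,0,0,0,0,0]]]'
```

```text
time: 9.18
tool_pos: [621.3, 57.4, 198.8]
tcp_rot: [-180.0, -0.0, 102.1]
ft_force: [-0.1, 4.9, -1.3]
finger_gap: 10.9
```

```bash
python3 -m jog '[[[0.02,0,0,0,0,0,0],[0,0,0.06,0,0,0,0],[0,0,0.06,0,0,0,0],[0,0,0.06,0,0,0,0],[0,0,0,0,0,0,0]]]'
```

```text
time: 9.8
tool_pos: [621.2, 57.8, 189.7]
tcp_rot: [-180.0, 0.0, 102.1]
ft_force: [0.8, 3.1, -3.1]
finger_gap: 11.3
```

```bash
python3 -m jog '[[[0.02,0,0.06,0,0,0,0],[0,0,0.1,0,0,0,0],[0,0,0.1,0,0,0,0],[0,0,0.1,0,0,0,0],[0,0,0.1,0,0,0,0],[0,0,0,0,0,0,0]]]'
```

```text
time: 10.55
tool_pos: [621.0, 58.8, 166.7]
tcp_rot: [-180.0, -0.0, 102.1]
ft_force: [1.2, -0.4, -1.9]
finger_gap: 11.5
```

```bash
python3 -m jog '[[[0,0,0.1,0,0,0,0],[0,0,0.1,0,0,0,0],[0,0,0.1,0,0,0,0],[0,0,0.04,0,0,0,0],[0,0,0,0,0,0,0]]]'
python3 -m jog '[[[0,0,0.02,0,0,0,0],[0,0,0.02,0,0,0,0],[0,0,0,0,0,0,0]]]'
```

```text
time: 11.18
tool_pos: [621.0, 58.9, 150.1]
tcp_rot: [-180.0, -0.0, 102.1]
ft_force: [0.9, 0.5, -2.5]
finger_gap: 10.9
time: 11.55
tool_pos: [621.1, 58.8, 148.3]
tcp_rot: [180.0, 0.0, 102.1]
ft_force: [0.2, -0.5, -2.4]
finger_gap: 11.7
```

```bash
python3 -m jog '[[[0,0,0.02,0,0,0,0],[0,0,0.02,0,0,0,0],[0,0,0.02,0,0,0,0],[0,0,0,0,0,0,0]]]'
```

```text
time: 12.05
tool_pos: [621.6, 59.0, 147.4]
tcp_rot: [179.9, 0.0, 102.1]
ft_force: [-4.0, 0.7, 11.2]
finger_gap: 11.1
```

```bash
python3 -m jog '[[[0,0,0,0,0,0,0.45],[0,0,0,0,0,0,0.45],[0,0,0,0,0,0,0.45],[0,0,0,0,0,0,0.45],[0,0,-0.1,0,0,0,0.45],[0,0,-0.4,0,0,0,0.45],[0,0,-0.6,0,0,0,0.45],[0,0,-0.6,0,0,0,0.45],[0,0,-0.4,0,0,0,0.45],[0,0,0,0,0,0,0.45]]]'
python3 -c "
from h import *
go(469,22,205,102)"
```

```text
time: 13.3
tool_pos: [622.4, 58.9, 253.3]
tcp_rot: [179.7, 0.1, 102.1]
ft_force: [0.5, -0.3, -0.5]
finger_gap: 38.4
t 13.3 pos [622.4  58.9 253.3] rot [1.7973e+02 5.0000e-02 1.0206e+02] F [ 0.5 -0.3 -0.5] gap 38.4
shift units [-0.08  -3.158  0.952] turn units [0.0007 0.0002 0.0002]
```

```bash
python3 -m jog '[[[-0.008,-0.5,0,0,0,0,0.45],[-0.008,-0.5,0,0,0,0,0.45],[-0.008,-0.5,0.1,0,0,0,0.45],[-0.008,-0.5,0.1,0,0,0,0.45],[-0.008,-0.5,0.2,0,0,0,0.45],[-0.008,-0.5,0.2,0,0,0,0.45],[0,-0.16,0.35,0,0,0,0.45],[0,0,0,0,0,0,0.45]]]'
python3 - <<'E'
from h import *
from bench import snapshot
import cv2
go(468.3,22,115,102)
q,e=snapshot("scene")
cv2.imwrite("pics/s2.png",cv2.convertScaleAbs(cv2.resize(q[85:205,290:410,::-1],None,fx=5,fy=5,interpolation=cv2.INTER_CUBIC),alpha=1.5,beta=25))
E
```

```text
time: 14.3
tool_pos: [465.1, 23.5, 200.3]
tcp_rot: [-179.8, -0.1, 102.0]
ft_force: [-0.8, 0.3, 0.4]
finger_gap: 38.4
t 14.3 pos [465.1  23.5 200.3] rot [-1.7976e+02 -7.0000e-02  1.0204e+02] F [-0.8  0.3  0.4] gap 38.4
shift units [-0.045  0.063  1.706] turn units [-0.0007 -0.0002  0.0001]
```

View pics/s2.png

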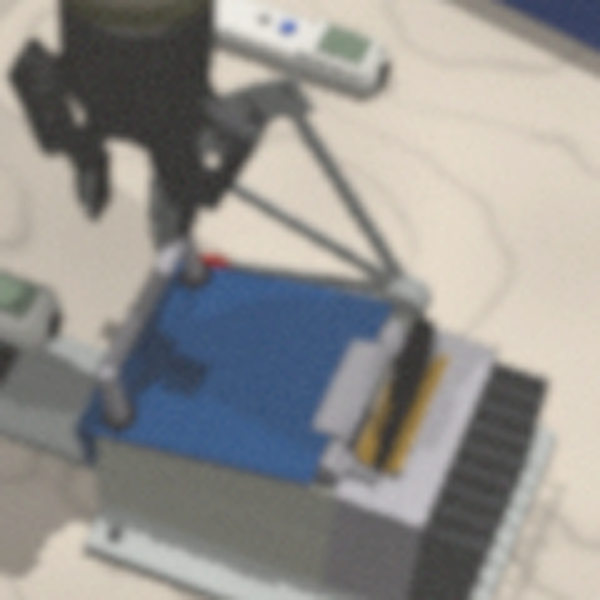

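Run:
```python
from h import *
np.set_printoptions(precision=3,suppress=True)
a=np.radians(12.);X=np.array([np.cos(a),np.sin(a),0]);Y=np.array([-np.sin(a),np.cos(a),0])
slot=np.array([621.5,57.5,55]);H=slot-25*X+[0,0,60]
for n,f,pts in(("scene",S,dict(tip=(132,103),outer=(85,68),red=(157,213))),("top",A,dict(tip=(92,508),outer=(93,580),red=(137,460),red2=(147,528)))):
  for k,p in pts.items():
   for y in(72,80,84):
    P=atplane(n,*f(*p),H+Y*y,Y)-H
    x,z=P@X,P[2];print(n,k,y,"r",round(np.hypot(x,z)),"q",round(np.arctan2(z,-x)+.21,3))
for y in (76,80,84):
 for q in(0,.5,.6,.7,.8,.9,1.0):
  W=H+Y*y+X*(-150*np.cos(q-.21))+[0,0,150*np.sin(q-.21)]
  u,v=proj("scene",W);u2,v2=proj("top",W)
  print(y,q,"sc crop",round((u+.5-300)*4.5),round((v+.5-90)*4.5),"top",round((u2+.5-230)*5),round((v2+.5-140)*5))
```

```text
scene tip 72 r 154 q 0.751
scene tip 80 r 152 q 0.686
scene tip 84 r 151 q 0.653
scene outer 72 r 190 q 0.743
scene outer 80 r 189 q 0.69
scene outer 84 r 188 q 0.664
scene red 72 r 114 q 0.039
scene red 80 r 119 q -0.046
scene red 84 r 122 q -0.086
top tip 72 r 172 q 0.865
top tip 80 r 151 q 0.674
top tip 84 r 143 q 0.559
top outer 72 r 214 q 0.881
top outer 80 r 194 q 0.735
top outer 84 r 186 q 0.651
top red 72 r 116 q -0.034
top red 80 r 131 q -0.365
top red 84 r 143 q -0.497
top red2 72 r 149 q 0.11
top red2 80 r 159 q -0.161
top red2 84 r 167 q -0.281
76 0 sc crop 111 204 top 145 526
76 0.5 sc crop 117 132 top 115 524
76 0.6 sc crop 125 120 top 107 514
76 0.7 sc crop 134 108 top 98 501
76 0.8 sc crop 146 98 top 89 485
76 0.9 sc crop 160 89 top 79 466
76 1.0 sc crop 176 82 top 69 444
80 0 sc crop 114 199 top 138 528
80 0.5 sc crop 119 128 top 107 526
80 0.6 sc crop 127 115 top 99 516
80 0.7 sc crop 137 104 top 90 503
80 0.8 sc crop 149 94 top 80 487
80 0.9 sc crop 163 85 top 71 468
80 1.0 sc crop 179 78 top 60 447
84 0 sc crop 116 195 top 130 530
84 0.5 sc crop 122 123 top 99 527
84 0.6 sc crop 129 111 top 91 518
84 0.7 sc crop 139 100 top 82 505
84 0.8 sc crop 151 89 top 72 489
84 0.9 sc crop 165 80 top 62 470
84 1.0 sc crop 181 73 top 52 449
```

```bash
python3 -m jog '[[[0,0.06,0.4,0,0,0,0.45],[0,0,0.5,0,0,0,0.45],[0,0,0.5,0,0,0,0.45],[0,0,0.3,0,0,0,0.45],[0,0,0,0,0,0,0.45],[0,0,0,0,0,0,0],[0,0,0,0,0,0,0],[0,0,0,0,0,0,0],[0,0,0,0,0,0,0]]]' 50
python3 - <<'E'
from h import *
a=np.radians(12.);b=np.radians(102.04)
go(468,22,115,102)
f=lambda q:np.array([-125*np.cos(q-.21)+46*np.sin(q-.21),125*np.sin(q-.21)+46*np.cos(q-.21)])
q=np.linspace(0,.685,12);F=np.array([f(x) for x in q]);d=np.diff(F,axis=0)/50
print("tool y, tool z:",np.round(np.c_[d[:,0],-d[:,1]],3).tolist(), F[-1]-F[0])
E
```

```text
time: 15.48
tool_pos: [469.8, 23.9, 119.1]
tcp_rot: [-180.0, 0.0, 102.1]
ft_force: [-7.5, -1.8, 6.2]
finger_gap: 9.0
t 15.47 pos [469.8  23.9 119.1] rot [-1.7997e+02  3.0000e-02  1.0206e+02] F [-7.5 -1.8  6.2] gap 9.0
shift units [-0.029 -0.043  0.083] turn units [-0.0001  0.0001  0.0002]
tool y, tool z: [[0.029, -0.163], [0.039, -0.161], [0.049, -0.159], [0.059, -0.155], [0.068, -0.151], [0.077, -0.147], [0.086, -0.142], [0.095, -0.136], [0.103, -0.13], [0.111, -0.123], [0.119, -0.116]] [41.7189981 79.1428365]
```

```bash
python3 -m jog '[[[0,0.029,-0.163,0,0,0,0],[0,0.039,-0.161,0,0,0,0],[0,0.049,-0.159,0,0,0,0],[0,0.059,-0.155,0,0,0,0],[0,0.068,-0.151,0,0,0,0],[0,0,0,0,0,0,0]]]'
python3 -m jog '[[[0,0.077,-0.147,0,0,0,0],[0,0.086,-0.142,0,0,0,0],[0,0.095,-0.136,0,0,0,0],[0,0.103,-0.13,0,0,0,0],[0,0.111,-0.123,0,0,0,0],[0,0.119,-0.116,0,0,0,0],[0,0,0,0,0,0,0],[0,0,0,0,0,0,0]]]'
python3 - <<'E'
from h import *
from bench import snapshot
import cv2
go(468,22,115,102)
q,e=snapshot("scene");p,d=snapshot("top")
up=lambda a,f:cv2.resize(a[:,:,::-1],None,fx=f,fy=f,interpolation=cv2.INTER_CUBIC)
o=np.hstack([up(q[90:200,300:380],5.4545),up(p[140:260,235:300],5)[:, :325]][:2]) if 0 else None
A_=up(q[90:200,305:395],5);B_=up(p[165:275,230:295],5)
cv2.imwrite("pics/f1.png",cv2.convertScaleAbs(np.hstack([A_,B_]),alpha=1.6,beta=30))
E
```

```text
time: 16.23
tool_pos: [480.7, 26.2, 158.1]
tcp_rot: [-179.8, 0.0, 102.1]
ft_force: [-11.8, -5.1, 2.5]
finger_gap: 9.2
time: 17.23
tool_pos: [508.7, 32.2, 199.5]
tcp_rot: [-179.7, 0.0, 102.1]
ft_force: [-24.2, -4.7, 19.4]
finger_gap: 9.0
t 17.23 pos [508.7  32.2 199.5] rot [-1.7973e+02  3.0000e-02  1.0205e+02] F [-24.2  -4.7  19.4] gap 9.0
shift units [-0.03  -0.831  1.693] turn units [-0.0007  0.0001  0.0001]
```

View pics/f1.png

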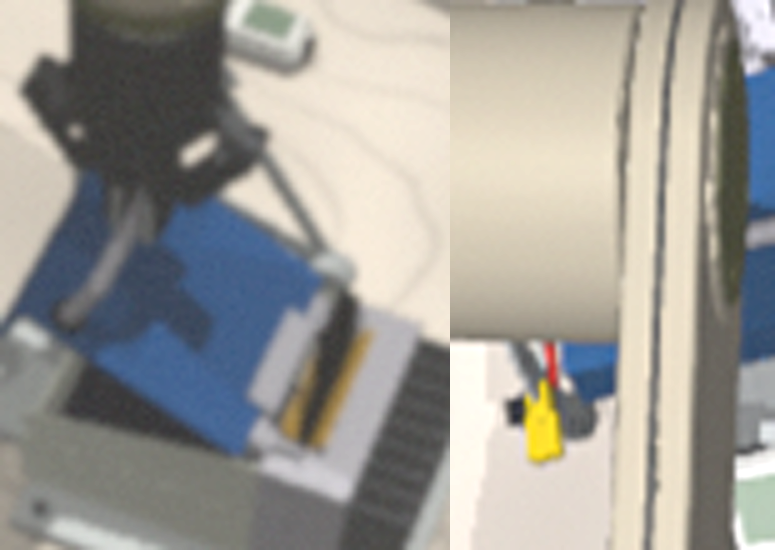

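```bash
python3 -m jog '[[[0,-0.014,-0.015,0,0,0,0],[0,-0.012,-0.013,0,0,0,0],[0,0,0,0,0,0,0],[0,0,0,0,0,0,0]]]'
python3 - <<'E'
from h import *
from bench import snapshot
import cv2
p=np.mean([snapshot("top")[0].astype(float) for _ in range(4)],0).astype(np.uint8)
o=cv2.resize(p[225:265,235:275,::-1],None,fx=15,fy=15,interpolation=cv2.INTER_CUBIC)
cv2.imwrite("pics/f2.png",cv2.convertScaleAbs(o,alpha=1.5,beta=20))
a=np.radians(12.);X=np.array([np.cos(a),np.sin(a),0]);Y=np.array([-np.sin(a),np.cos(a),0])
H=np.array([621.5,57.5,115])-25*X
for y in(72,76,80):
 for q in(.6,.65,.7,.75):
  for r in (110,150):
   u,v=proj("top",H+Y*y-X*r*np.cos(q-.21)+[0,0,r*np.sin(q-.21)]);print(y,q,r,round((u+.5-235)*15),round((v+.5-225)*15))
E
```

```text
time: 17.82
tool_pos: [508.6, 32.2, 199.6]
tcp_rot: [-179.9, 0.0, 102.0]
ft_force: [-12.5, -3.5, 5.8]
finger_gap: 8.6
72 0.6 110 242 38
72 0.6 150 270 261
72 0.65 110 232 24
72 0.65 150 258 243
72 0.7 110 223 8
72 0.7 150 244 223
72 0.75 110 213 -9
72 0.75 150 231 200
76 0.6 110 218 44
76 0.6 150 246 267
76 0.65 110 208 30
76 0.65 150 233 249
76 0.7 110 199 14
76 0.7 150 220 229
76 0.75 110 189 -3
76 0.75 150 206 206
80 0.6 110 194 50
80 0.6 150 222 273
80 0.65 110 184 36
80 0.65 150 208 255
80 0.7 110 175 20
80 0.7 150 195 235
80 0.75 110 164 3
80 0.75 150 181 212
```

View pics/f2.png

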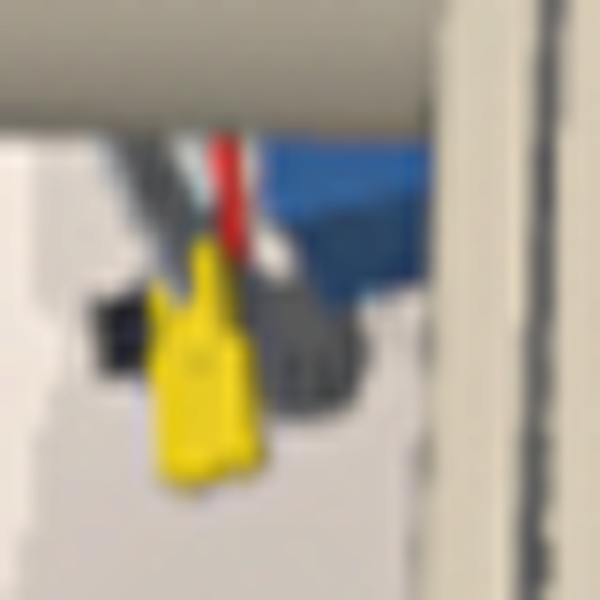

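```bash
python3 -m jog '[[[0,0.024,-0.032,0,0,0,0],[0,0.024,-0.032,0,0,0,0],[0,0,0,0,0,0,0],[0,0,0,0,0,0,0]]]' 60
python3 -m jog '[[[0,0,0,0,0,0,0],[0,0,0,0,0,0,0],[0,0,0,0,0,0,0],[0,0,0,0,0,0,0],[0,0,0,0,0,0,0],[0,0,0,0,0,0,0],[0,0,0,0,0,0,0],[0,0,0,0,0,0,0]]]'
python3 - <<'E'
from h import *
from bench import snapshot
import cv2
p=np.mean([snapshot("top")[0].astype(float) for _ in range(4)],0).astype(np.uint8)
s=np.mean([snapshot("scene")[0].astype(float) for _ in range(4)],0).astype(np.uint8)
a=cv2.resize(p[225:265,235:265,::-1],None,fx=15,fy=15,interpolation=cv2.INTER_CUBIC)
b=cv2.resize(s[140:200,345:380,::-1],None,fx=10,fy=10,interpolation=cv2.INTER_CUBIC)
cv2.imwrite("pics/f3.png",cv2.convertScaleAbs(np.hstack([a,b[:, :350]]),alpha=1.5,beta=20))
E
```

```text
time: 18.52
tool_pos: [511.6, 32.9, 202.9]
tcp_rot: [-180.0, 0.0, 102.1]
ft_force: [-8.1, -2.1, 3.9]
finger_gap: 8.6
time: 19.52
tool_pos: [511.6, 32.9, 202.9]
tcp_rot: [-180.0, 0.0, 102.1]
ft_force: [-7.4, -2.9, 4.8]
finger_gap: 8.3
```

View pics/f3.png

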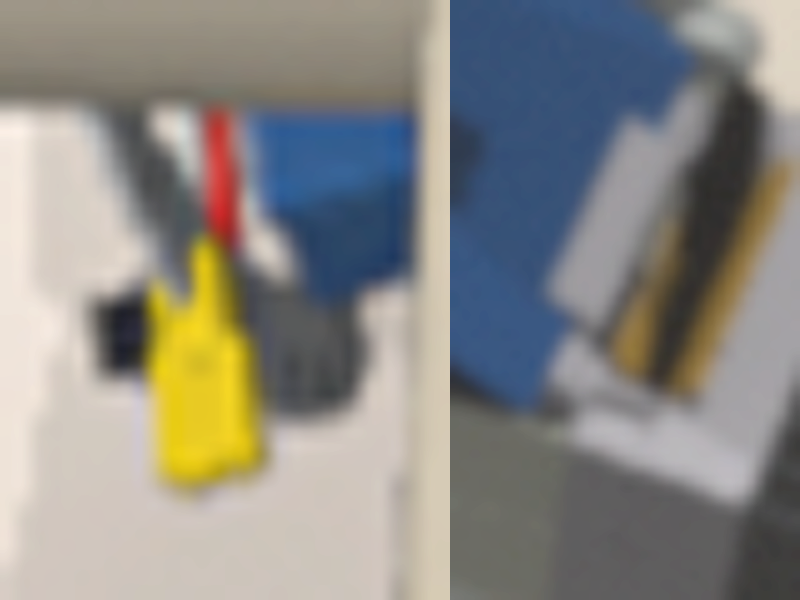

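```bash
python3 -c "
from bench import job,telemetry
s=telemetry.sense();print(s['time'],s['qd'],s['finger_gap'])
print(job.hand_in())"
```

```text
19.925 [-0.03513182 -0.04009846 -0.03621264  0.12772942 -0.05876991  0.06263858] 8.4119711494165
the job is handed in; nothing more can be done
None
```

The black plate is standing in the station's slot, released. The gripper is holding the flap by its handle, at rest, with the pointer at the yellow index. I handed the job in at about 19.9 s of the 61 s allowed; no verdict was reported.

- **Plate:** It touched the slot floor at the height I had predicted, with about 11 N of contact force, and I released it and backed away. The later pictures show it standing upright between the flares.
- **Flap angle:** From the pictures, the index is at about 0.68 rad and the pointer at about 0.67 rad, well inside the 10 mm tolerance (about 0.067 rad).
- **Disagreement:** The distance the handle travelled gives about 0.72 rad instead, about 0.035 rad above the index. That is still within tolerance. I set the flap by the pictures, because the bar sits a little low in the pads.
- **Hold:** The arm's position did not change over the last second, and the wrist force stayed under 10 N.
- **Low reading:** The finger gap read 8.3 to 8.6 mm on the 11 mm bar, lower than I expected. I saw no sign of slipping.
- **Not checked:** I saw no contact with the other plates, the loose things or the index clip, but I did not measure their positions again at the end.

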